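# Drift a stuck sleeve out of a knock-out stand

### The arm

A 6-joint arm with a two-finger parallel gripper is mounted at the origin on the work surface. World frame = base frame: x ahead of the robot, y to its left, z up, the work surface at z = 0. Lengths are in m, angles in rad, forces in N, time in s.
With the tool pointing down it reaches from about 0.225 to 0.875 m from the base axis. Payload 3.4 kg.
Tool frame: the origin (TCP) lies between the finger pads; the fingertips stand 11 mm ahead of it and the grasp point (between the pads) lies 8 mm behind it (tips_ahead is the distance from the TCP to the fingertips, in m); z points along the fingers, x is the direction in which the jaws open and shut, and the axes are right-handed (so a half turn about z gives the same grasp; the last joint's range is limited). The gripper opens to 85 mm and grips with 20 to 120 N. Pads are 22 mm wide; open, the fingers measure 114 mm over their backs; the gripper's body (76 mm by 85 mm) begins 54 mm behind the grasp point. The pads swing forward as they close: fully open they stand 13 mm farther back than shut.
Start: joints at [-1.252, 0.276, 1.505, -0, 1.361, -0.121], TCP at [0.245, -0.52, 0.242] pointing down, gripper open.
Joint ranges: [-2.89, 2.89], [-0.75, 2.08], [0.22, 2.7], [-1.18, 4.32], [0.11, 2.71], [-2.7, 2.7]. Speed limits (rad/s): [2.57, 2.57, 3.14, 3.14, 3.14, 3.14].

### API

Orientations are given as a unit quaternion [w, x, y, z].
In Python, from rig import get_state, get_image, sign_off, masks_of, tips_ahead gives the robot as it stands.
- The arm moves only by the tool play_rows, never from a script. Its argument "series" is a list of rows, each an object of numbers: "fingers": the closure, from -1 (fully open) to 1 (shut); "dx", "dy", "dz": the shift along the world's x, y, z in mm; "turn": the turn about the world's z in rad. A call has 1 to 20 rows; each row shifts and turns the pose as measured when the row begins; what a row does not reach is not made up. A row lasts 1/12 s, in which the tool goes at most 41.7 mm and 7.16 degrees, less where a joint would pass 70% of its speed; a pose out of reach is approached as far as the arm can. A call with a gripper value outside its range is refused whole. The fingers move at their own pace and stop on an object; "squeeze" is the grip in N (left out, the last holds). Time passes only in rows, so rows that do not move let the fingers close. It gives the time, the measured TCP pose, the force and the opening at its end, in the units of the state.
- get_state(): the state, without advancing time (a new reading comes with each control period).
- get_image(name): name is "side" or "top" or "wrist"; returns a dict with "pixels" (400x640x3 uint8, red, green, blue), "vfov" (degrees; the focal length in pixels is half the picture's height over the tangent of half this angle, whatever the lens; pixels are square), "cx", "cy" (the principal point, pixels), "dist" ([k1, k2, p1, p2, k3] as OpenCV has them; the pictures are not rectified), "rvec" (rotation vector, rad) and "tvec" (3), from world to camera coordinates, as OpenCV has them; the wrist camera has in their place "hand_eye" (4x4, takes a point from camera to tool coordinates, whose origin is the TCP and whose axes are the tool frame's). Camera axes: x right, y down, z forward; pixel columns grow to the right and rows downward; lengths in m; the calibration is good to about 2 mm. A picture is of the moment at which its call begins: read the wrist's pose just before it. There is no depth.
- sign_off(): hands the job in, once; it reports no verdict.
Trained networks look in a picture, given as the dict that the camera call returned (one of the last four; its "shot" number tells which), for a name from the list of things; names that differ only in an ending like _2 or _b are one class to them, and where a whole thing is asked for, a point or a joint stands for the part that bears it (a point fixed in the world has none). Each returns a list of dicts, best first, with "p" (0 to 1); they miss things now and then, are a little off and sometimes report something else, mostly with a low value. They report only what shows in the picture. A call takes as long as a camera call. They do not tell look-alikes from the thing itself.
- masks_of(picture, label): "region" (400x640 bool, what is visible of it) and "xy" ([column, row] in pixels, amid what is visible of it).
The state is a dict: "clock": time; "qpos": joint angles; "qd": joint speeds; "effort": joint torques, N m; "position": TCP position; "ee_rot": TCP orientation; "contact_force": force on the tool from outside, world axes, zero at the start; "moment": the same for the moment, N m; "width": finger opening in m.
Only numpy, scipy, OpenCV 4.12 (cv2) and the standard library are available. Lean on these libraries where they do the work, as an engineer would, in place of code of your own. Each camera call takes 0.05 s, during which the arm holds its last target. There are 200 camera calls.

### The job

A metal sleeve is stuck in the bore of the wooden knock-out stand. Take from the rack the one drift whose steel rod fits (the middle one in thickness: thin enough to enter the bore, too thick to slip through the sleeve's own hole) and press it steadily down the bore, not dropped or hammered in, until the sleeve falls out underneath and the drift's shoulder rests on the stand. Leave the drift standing there upright and let go of it.

Things in the scene. Friction and masses are not known exactly. Their poses are not given: they have to be found in the camera images.
- drift_grip (a point): Drift to use (0.2 kg), loose, upright, rod down in the rack. Point: centre of its wooden handle (26 mm diameter, 75 mm tall), z up along its axis. Under the handle a steel shoulder disc (54 mm wide, 8 mm thick), its underside 45.5 mm below the point; then a steel rod 18 mm thick, 62 mm long, its foot 107.5 mm below the point. Free room in front of and behind the handle.
- rack: Fixed plywood rack, top 80 mm above the table; origin under its centre, at table height. Three 46 mm holes in a row along its y, 80 mm apart, hold three drifts of one height with equal shoulders; which hole holds which varies. The others: 8 mm rod with 18 mm handle, 42 mm rod with 36 mm handle. Lift a drift 65 mm to clear the rack, 150 mm to pass over the others.
- bore (a point): Centre of the mouth of the vertical 36 mm bore, in the top of the fixed wooden knock-out stand (head 110 x 110 mm, 50 mm thick, top 130 mm above the table). z up, x and y along the head's sides. The bore goes through the head; below is 68 mm of open space down to the catch tray's floor, open to +x and -x above 18 mm lips.
- sleeve_mid (a point): Centre of the aluminium sleeve stuck in the bore: 34 mm outside, 12 mm hole, 28 mm long, z along its axis. Its top starts 6 mm below the bore's mouth. Two small spring pads in the bore's wall grip it: a push of 8 to 18 N moves it down, and after about 20 mm of travel it drops into the tray. A like sleeve on the table is a spare.
Things that resemble listed ones, but are neither listed nor needed, are in the scene too. Leave any pink or purple look-alike of the part that bears drift_grip alone. Leave any green look-alike of the part that bears bore alone.

How it is judged:
By the outcome, as a careful person would: the job done as asked, in the order asked, and still so for the second after the job is handed in, with the robot touching nothing.
It also fails if it takes over 43 s, if anything falls off the work surface, if the arm or the gripper's body presses on something with over 40 N, if the wrist force passes 120 N, or if a joint passes its speed limit or range.

## Working session

There is one attempt and no reset: what is moved stays moved. The work goes in short steps, Python scripts to look and compute and a tool call to move; the robot and the scene stay as the last step left them, time stands still between calls to the robot, and variables do not carry over. Pictures are saved under pics/ and viewed, about 8 in all and at most 12, crops included, and the job is handed in when it is done.

Besides the shell and the picture viewer there is one more tool, called after "Request:" as a command line: name --argument value ..., lists and objects as JSON in quotes. play_rows: Moves the arm, as the interface text tells. Its arguments: {"type":"object","properties":{"series":{"type":"array"},"squeeze":{"type":"number"}},"required":["series"]}

```bash
ls; mkdir -p pics; cat > h.py <<'E'
import numpy as np, cv2
from rig import *
def cam(p):
    f=200/np.tan(np.radians(p["vfov"])/2); K=np.array([[f,0,p["cx"]],[0,f,p["cy"]],[0,0,1.]])
    return K,np.array(p["dist"],float)
def save(p,n): cv2.imwrite(f"pics/{n}.png",p["pixels"][:,:,::-1])
def ext(p,s=None):
    if "rvec" in p: return cv2.Rodrigues(np.array(p["rvec"],float))[0],np.array(p["tvec"],float).ravel()
    from scipy.spatial.transform import Rotation as R
    q=s["ee_rot"]; T=np.eye(4);T[:3,:3]=R.from_quat([q[1],q[2],q[3],q[0]]).as_matrix();T[:3,3]=s["position"]
    M=np.linalg.inv(T@np.array(p["hand_eye"])); return M[:3,:3],M[:3,3]
def ray(p,uv,z,s=None):
    K,d=cam(p);R,t=ext(p,s)
    u=cv2.undistortPoints(np.array(uv,float).reshape(-1,1,2),K,d).reshape(-1,2)
    D=np.c_[u,np.ones(len(u))]@R; C=-R.T@t
    return C+D*((z-C[2])/D[:,2])[:,None]
def proj(p,X,s=None):
    K,d=cam(p);R,t=ext(p,s)
    return cv2.projectPoints(np.array(X,float).reshape(-1,1,3),cv2.Rodrigues(R)[0],t,K,d)[0].reshape(-1,2)
E
python3 - <<'E'
from h import *
print(get_state(), tips_ahead)
ps={}
for n in("top","side"):
    p=get_image(n);save(p,n+"0")
    for l in("drift_grip","rack","bore","sleeve_mid"):
        for m in masks_of(p,l)[:5]:
            r=m["region"];y,x=np.nonzero(r);print(n,l,round(m["p"],2),np.round(m["xy"]),len(x),x.min(),x.max(),y.min(),y.max())
E
python3 -c "
import cv2,numpy as np
" 
```

```text
pics
{'clock': 0.0, 'qpos': array([-1.25197311e+00,  2.76620637e-01,  1.50614071e+00,  2.57539893e-05,
        1.36070668e+00, -1.20985803e-01]), 'qd': array([-0.00036257,  0.00046686,  0.000701  , -0.0025039 , -0.00086999,
       -0.00085671]), 'effort': array([-1.86589328e-03, -4.16780376e+01, -2.45808667e+01, -4.64347722e-04,
        1.09971355e-02, -1.24210121e-05]), 'position': array([ 0.24466509, -0.5197851 ,  0.24142206]), 'ee_rot': array([-6.04062061e-04,  8.44322371e-01, -5.35834726e-01, -7.17303521e-04]), 'contact_force': array([-0.08610484, -0.15018526, -0.54539377]), 'moment': array([0.06919642, 0.00821332, 0.04387987]), 'width': 0.08556493042798678} 0.011
top drift_grip 0.96 [390. 148.] 500 378 401 133 160
top drift_grip 0.9 [407. 187.] 527 393 417 177 203
top drift_grip 0.78 [355. 185.] 452 344 366 173 197
top rack 0.68 [426. 197.] 2619 378 497 173 217
top bore 0.86 [170. 248.] 3951 127 212 209 285
top bore 0.7 [258. 187.] 3706 222 292 151 227
top bore 0.6 [460. 274.] 4036 424 495 246 311
side drift_grip 0.96 [317. 170.] 643 305 328 144 195
side drift_grip 0.75 [342. 137.] 478 335 355 116 152
side drift_grip 0.74 [305. 141.] 598 295 316 114 164
side rack 0.85 [354. 153.] 1947 322 397 102 186
side bore 0.97 [264. 234.] 5468 218 305 186 284
side bore 0.76 [254. 344.] 7131 205 301 284 399
side bore 0.76 [422. 148.] 2426 396 446 112 186
```

View pics/top0.png

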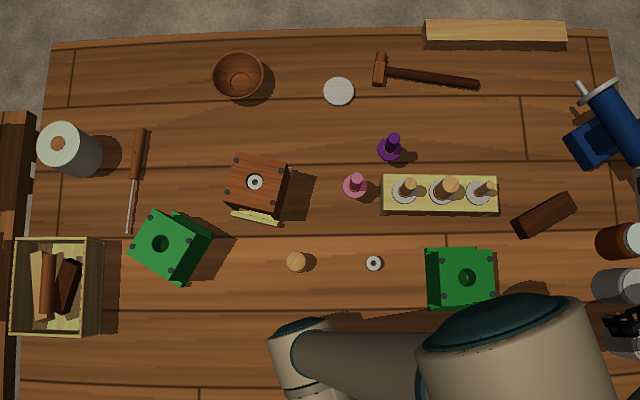

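View pics/side0.png

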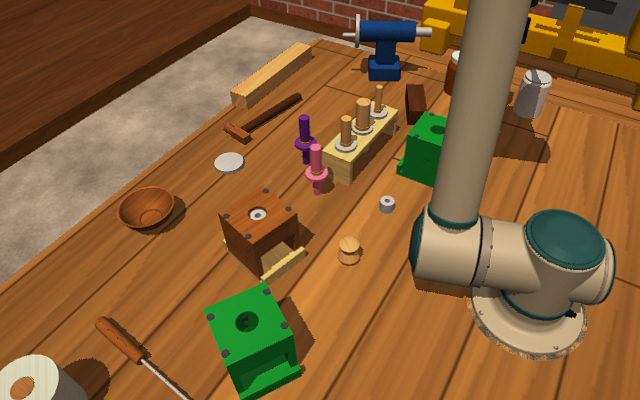

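The top view shows the rack at about (440,194). The medium drift is the left one (405,188), the thick one is in the middle and the thin one on the right. Pink and purple look-alikes stand to its left. The brown stand with the sleeve is at (255,182), and the two green ones are decoys. The side view agrees, with the medium drift nearest the camera at (346,130).

```bash
python3 - <<'E'
from h import *
T=get_image("top");S=get_image("side")
a=ray(T,[[404,184],[452,184],[490,186]],.163);b=ray(S,[[347,118],[363,101],[379,88]],.163);print(a,b)
print("bore",ray(T,[[255,182]],.124),ray(S,[[258,214]],.124))
def crop(p,c,w=66,h=50):
    x,y=c;return cv2.resize(p["pixels"][y-h//2:y+h//2,x-w//2:x+w//2,::-1],(396,300),interpolation=cv2.INTER_CUBIC)
o=np.vstack([np.hstack([crop(T,(404,190)),crop(S,(346,133))]),np.hstack([crop(T,(255,182)),crop(S,(258,214))])])
cv2.imwrite("pics/c1.png",o)
E
```

```text
[[ 0.49657696 -0.1435813   0.163     ]
 [ 0.49495252 -0.2395757   0.163     ]
 [ 0.48963407 -0.31630631  0.163     ]] [[ 0.49515632 -0.1584455   0.163     ]
 [ 0.49591609 -0.23844373  0.163     ]
 [ 0.48847464 -0.30991118  0.163     ]]
bore [[0.51565603 0.15909794 0.124     ]] [[0.51585356 0.15765653 0.124     ]]
```

View pics/c1.png

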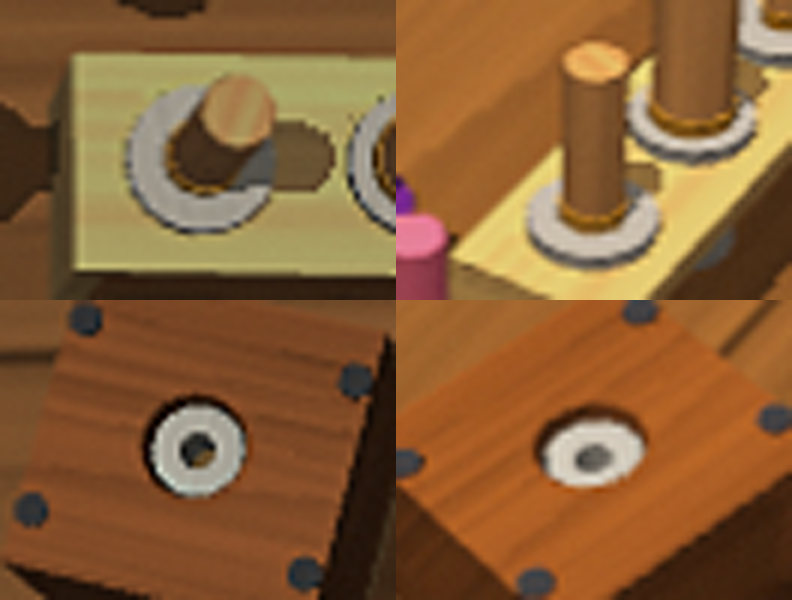

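```bash
python3 - <<'E'
from h import *
T=get_image("top");S=get_image("side")
pt=lambda o,L:np.array(o)+np.array(L)/6-.4
to,so=(371,165),(313,108)
print("handle top",ray(T,pt(to,[[240,108]]),.163),ray(S,pt(so,[[200,62]]),.163))
print("shoulder",ray(T,pt(to,[[201,158]]),.086),ray(S,pt(so,[[197,222]]),.086))
to,so=(222,157),(225,189)
print("sleeve",ray(T,pt(to,[[198,150]]),.124),ray(S,pt(so,[[198,152]]),.124))
a=ray(T,pt(to,[[86,18],[356,80],[305,273],[31,208]]),.130);print("screws",a,a.mean(0))
b=ray(S,pt(so,[[11,162],[141,282],[379,118],[244,12]]),.130);print(b,b.mean(0))
p=np.array([.495,-.153,.2])
print(p-get_state()["position"])
E
```

```text
handle top [[ 0.49919684 -0.15687273  0.163     ]] [[ 0.4973957  -0.15743187  0.163     ]]
shoulder [[ 0.49886824 -0.15693114  0.086     ]] [[ 0.49616898 -0.15599729  0.086     ]]
sleeve [[0.51653224 0.15995149 0.124     ]] [[0.51663674 0.15791794 0.124     ]]
screws [[0.56346913 0.19922623 0.13      ]
 [0.53889916 0.10414756 0.13      ]
 [0.4710947  0.12156085 0.13      ]
 [0.49570986 0.21698899 0.13      ]] [0.51729321 0.16048091 0.13      ]
[[0.56223819 0.1963609  0.13      ]
 [0.49493522 0.21417277 0.13      ]
 [0.470816   0.11964768 0.13      ]
 [0.53826388 0.10271634 0.13      ]] [0.51656332 0.15822442 0.13      ]
[ 0.2501671   0.36732538 -0.04235933]
```

Request:
play_rows --series '[{"dx": 18, "dy": 26, "turn": 0.078}, {"dx": 18, "dy": 26, "turn": 0.078}, {"dx": 18, "dy": 26, "turn": 0.078}, {"dx": 18, "dy": 26, "turn": 0.078}, {"dx": 18, "dy": 26, "turn": 0.078}, {"dx": 18, "dy": 26, "turn": 0.078}, {"dx": 18, "dy": 26, "turn": 0.078}, {"dx": 18, "dy": 26, "turn": 0.078}, {"dx": 18, "dy": 26, "turn": 0.078}, {"dx": 18, "dy": 26, "turn": 0.078}, {"dx": 18, "dy": 26, "turn": 0.078}, {"dx": 18, "dy": 26, "turn": 0.078}, {"dx": 18, "dy": 26, "turn": 0.078}, {"dx": 18, "dy": 26, "turn": 0.078}, {"dx": 0}, {"dx": 0}]'

```text
invalid input at $.series[0]: expected keys fingers, dx, dy, dz, turn
```

Request:
play_rows --series '[{"fingers": -1, "dx": 18, "dy": 26, "dz": 0, "turn": 0.078}, {"fingers": -1, "dx": 18, "dy": 26, "dz": 0, "turn": 0.078}, {"fingers": -1, "dx": 18, "dy": 26, "dz": 0, "turn": 0.078}, {"fingers": -1, "dx": 18, "dy": 26, "dz": 0, "turn": 0.078}, {"fingers": -1, "dx": 18, "dy": 26, "dz": 0, "turn": 0.078}, {"fingers": -1, "dx": 18, "dy": 26, "dz": 0, "turn": 0.078}, {"fingers": -1, "dx": 18, "dy": 26, "dz": 0, "turn": 0.078}, {"fingers": -1, "dx": 18, "dy": 26, "dz": 0, "turn": 0.078}, {"fingers": -1, "dx": 18, "dy": 26, "dz": 0, "turn": 0.078}, {"fingers": -1, "dx": 18, "dy": 26, "dz": 0, "turn": 0.078}, {"fingers": -1, "dx": 18, "dy": 26, "dz": 0, "turn": 0.078}, {"fingers": -1, "dx": 18, "dy": 26, "dz": 0, "turn": 0.078}, {"fingers": -1, "dx": 18, "dy": 26, "dz": 0, "turn": 0.078}, {"fingers": -1, "dx": 18, "dy": 26, "dz": 0, "turn": 0.078}, {"fingers": -1, "dx": 0, "dy": 0, "dz": 0, "turn": 0}, {"fingers": -1, "dx": 0, "dy": 0, "dz": 0, "turn": 0}]'

```text
clock: 2.03
position: [0.5051, -0.1404, 0.2436]
ee_rot: [0.001, 1.0, 0.006, 0.005]
contact_force: [0.4, 0.2, 0.1]
width: 0.0856
```

```bash
python3 - <<'E'
from h import *
s=get_state();print(s["position"],s["ee_rot"],s["qpos"],s["clock"])
from scipy.spatial.transform import Rotation as R
q=s["ee_rot"];print(R.from_quat([q[1],q[2],q[3],q[0]]).as_matrix())
w=get_image("wrist")
for z in(.163,): print(proj(w,[[.498,-.157,.163],[.498,-.157,.088]],s))
save(w,"w1")
E
```

```text
[ 0.5050819  -0.14037417  0.24364712] [0.00133717 0.99996811 0.00573942 0.00538927] [-0.4051185   0.19265069  1.61551181  0.00191173  1.32248086 -0.41705728] 2.0333
[[ 0.99987603  0.01146406  0.01079354]
 [ 0.01149288 -0.99993054 -0.0026124 ]
 [ 0.01076284  0.00273613 -0.99993834]]
[[316.28317822 236.20021339]
 [318.46521828 203.30044104]]
```

View pics/w1.png

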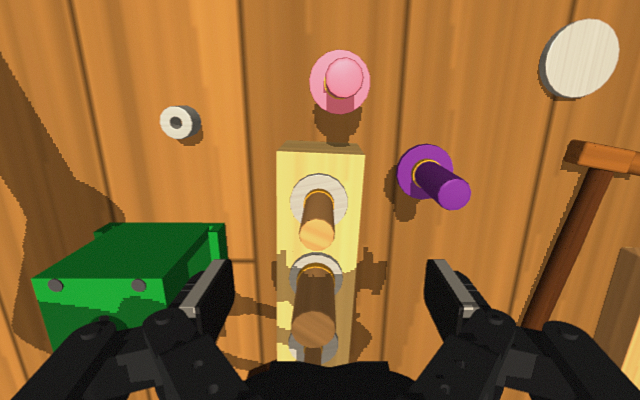

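The wrist view shows the medium handle's top at (317,236), where my estimate put it (316,236). I'll align over it and then descend.

Request:
play_rows --series '[{"fingers": -1, "dx": -3, "dy": -8, "dz": 0, "turn": -0.03}, {"fingers": -1, "dx": -3, "dy": -8, "dz": 0, "turn": -0.03}, {"fingers": -1, "dx": 0, "dy": 0, "dz": 0, "turn": 0}, {"fingers": -1, "dx": 0, "dy": 0, "dz": 0, "turn": 0}]'

```text
clock: 2.42
position: [0.4964, -0.1614, 0.2437]
ee_rot: [0.002, 1.0, -0.031, 0.005]
contact_force: [0.2, 1.0, -0.3]
width: 0.0854
```

Request:
play_rows --series '[{"fingers": -1, "dx": 1, "dy": 3, "dz": -15, "turn": 0}, {"fingers": -1, "dx": 0, "dy": 0, "dz": -20, "turn": 0}, {"fingers": -1, "dx": 0, "dy": 0, "dz": -20, "turn": 0}, {"fingers": -1, "dx": 0, "dy": 0, "dz": -20, "turn": 0}, {"fingers": -1, "dx": 0, "dy": 0, "dz": -15, "turn": 0}, {"fingers": -1, "dx": 0, "dy": 0, "dz": -10, "turn": 0}, {"fingers": -1, "dx": 0, "dy": 0, "dz": -4, "turn": 0}, {"fingers": -1, "dx": 0, "dy": 0, "dz": 0, "turn": 0}, {"fingers": -1, "dx": 0, "dy": 0, "dz": 0, "turn": 0}]'

```text
clock: 3.17
position: [0.4944, -0.1673, 0.1379]
ee_rot: [0.004, 0.999, -0.04, 0.007]
contact_force: [0.2, -0.2, -0.1]
width: 0.0854
```

Request:
play_rows --series '[{"fingers": -1, "dx": 3, "dy": 9, "dz": 0, "turn": 0}, {"fingers": -1, "dx": 0, "dy": 0, "dz": 0, "turn": 0}, {"fingers": -1, "dx": 0, "dy": 0, "dz": 0, "turn": 0}, {"fingers": -1, "dx": 0, "dy": 0, "dz": 0, "turn": 0}]'

```text
clock: 3.5
position: [0.4993, -0.1586, 0.1407]
ee_rot: [0.005, 0.999, -0.041, 0.01]
contact_force: [0.1, 1.1, 0.2]
width: 0.086
```

Request:
play_rows --series '[{"fingers": -1, "dx": 0, "dy": 1, "dz": -12, "turn": 0}, {"fingers": -1, "dx": 0, "dy": 0, "dz": -8, "turn": 0}, {"fingers": -1, "dx": 0, "dy": 0, "dz": 0, "turn": 0}]'

```text
clock: 3.75
position: [0.5009, -0.1578, 0.1221]
ee_rot: [0.006, 0.999, -0.04, 0.012]
contact_force: [-0.0, 0.1, -1.0]
width: 0.0856
```

```bash
python3 - <<'E'
from h import *
from scipy.spatial.transform import Rotation as R
s=get_state();q=s["ee_rot"];print(s["position"],R.from_quat([q[1],q[2],q[3],q[0]]).as_matrix()[:,2],s["qd"])
w=get_image("wrist")
for p_ in masks_of(w,"drift_grip")[:3]: print(p_["p"],p_["xy"])
print(proj(w,[[.498,-.157,.163]],s)); save(w,"w2")
s=get_state();print(s["position"])
E
```

```text
[ 0.50092295 -0.15776773  0.12214882] [ 0.02419829 -0.01222892 -0.99963238] [ 0.00322609 -0.00927772 -0.00956201  0.00191033  0.01527366  0.00108804]
0.92 [319.8, 268.3]
0.79 [522.0, 189.3]
0.62 [340.2, 39.4]
[[320.54854262 337.05651236]]
[ 0.50140706 -0.15800094  0.12300012]
```

View pics/w2.png

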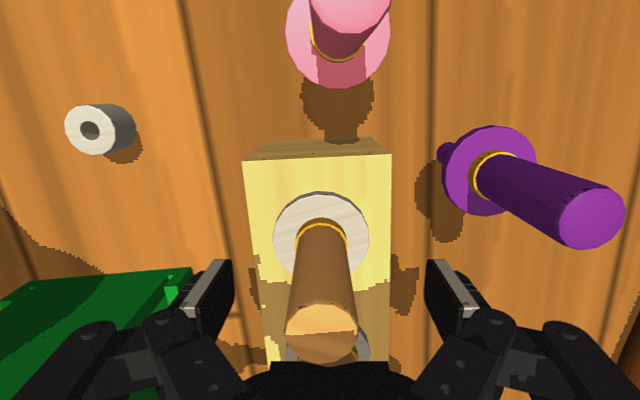

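Request:
play_rows --series '[{"fingers": -1, "dx": -3, "dy": 1, "dz": -4, "turn": 0}, {"fingers": 1, "dx": 0, "dy": 0, "dz": 0, "turn": 0}, {"fingers": 1, "dx": 0, "dy": 0, "dz": 0, "turn": 0}, {"fingers": 1, "dx": 0, "dy": 0, "dz": 0, "turn": 0}, {"fingers": 1, "dx": 0, "dy": 0, "dz": 0, "turn": 0}, {"fingers": 1, "dx": 0, "dy": 0, "dz": 0, "turn": 0}, {"fingers": 1, "dx": 0, "dy": 0, "dz": 0, "turn": 0}, {"fingers": 1, "dx": 0, "dy": 0, "dz": 0, "turn": 0}]' --squeeze 80

```text
clock: 4.52
position: [0.4983, -0.1575, 0.1207]
ee_rot: [0.006, 0.999, -0.04, 0.014]
contact_force: [0.4, 0.5, -1.3]
width: 0.024
```

Request:
play_rows --series '[{"fingers": 1, "dx": 0, "dy": 0, "dz": 10, "turn": 0}, {"fingers": 1, "dx": 0, "dy": 0, "dz": 15, "turn": 0}, {"fingers": 1, "dx": 0, "dy": 0, "dz": 20, "turn": 0}, {"fingers": 1, "dx": 0, "dy": 0, "dz": 20, "turn": 0}, {"fingers": 1, "dx": 0, "dy": 0, "dz": 20, "turn": 0}]'

```text
clock: 4.93
position: [0.4938, -0.1553, 0.2042]
ee_rot: [0.003, 0.999, -0.04, 0.007]
contact_force: [0.4, -0.2, -2.9]
width: 0.0242
```

Request:
play_rows --series '[{"fingers": 1, "dx": 0, "dy": 0, "dz": 20, "turn": 0}, {"fingers": 1, "dx": 0, "dy": 0, "dz": 20, "turn": 0}, {"fingers": 1, "dx": 0, "dy": 0, "dz": 20, "turn": 0}, {"fingers": 1, "dx": 0, "dy": 0, "dz": 15, "turn": 0}, {"fingers": 1, "dx": 2, "dy": 10, "dz": 0, "turn": 0}, {"fingers": 1, "dx": 2, "dy": 20, "dz": 0, "turn": 0}, {"fingers": 1, "dx": 2, "dy": 25, "dz": 0, "turn": 0}, {"fingers": 1, "dx": 2, "dy": 25, "dz": 0, "turn": 0}, {"fingers": 1, "dx": 2, "dy": 25, "dz": 0, "turn": 0}, {"fingers": 1, "dx": 2, "dy": 25, "dz": 0, "turn": 0}]'

```text
clock: 5.77
position: [0.5061, -0.0222, 0.2871]
ee_rot: [0.005, 0.999, -0.045, 0.01]
contact_force: [-0.2, -0.1, -1.7]
width: 0.0245
```

Request:
play_rows --series '[{"fingers": 1, "dx": 1, "dy": 25, "dz": 0, "turn": 0}, {"fingers": 1, "dx": 1, "dy": 25, "dz": 0, "turn": 0}, {"fingers": 1, "dx": 1, "dy": 25, "dz": 0, "turn": 0}, {"fingers": 1, "dx": 1, "dy": 25, "dz": 0, "turn": 0}, {"fingers": 1, "dx": 1, "dy": 25, "dz": 0, "turn": 0}, {"fingers": 1, "dx": 1, "dy": 20, "dz": 0, "turn": 0}, {"fingers": 1, "dx": 1, "dy": 12, "dz": 0, "turn": 0}, {"fingers": 1, "dx": 0, "dy": 5, "dz": 0, "turn": 0}, {"fingers": 1, "dx": 0, "dy": 0, "dz": 0, "turn": 0}, {"fingers": 1, "dx": 0, "dy": 0, "dz": 0, "turn": 0}]'

```text
clock: 6.6
position: [0.504, 0.1607, 0.2773]
ee_rot: [0.002, 0.999, -0.04, 0.002]
contact_force: [0.1, 0.4, -2.0]
width: 0.0243
```

```bash
cat > look.py <<'E'
import sys
from h import *
from scipy.spatial.transform import Rotation as R
s=get_state();q=s["ee_rot"];print(s["position"],R.from_quat([q[1],q[2],q[3],q[0]]).as_matrix()[:,2],s["contact_force"])
T=get_image("top");S=get_image("side")
def crop(p,c,w=132,h=150):
    x,y=c;return cv2.resize(p["pixels"][y-h//2:y+h//2,x-w//2:x+w//2,::-1],(396,450),interpolation=cv2.INTER_CUBIC)
cv2.imwrite(f"pics/{sys.argv[1]}.png",np.hstack([crop(T,(255,182)),crop(S,(262,195))]))
E
python3 look.py l1
```

```text
[0.50402123 0.16068959 0.27725322] [ 0.00292525 -0.00355533 -0.9999894 ] [ 0.06983725  0.44998508 -1.96583254]
```

View pics/l1.png

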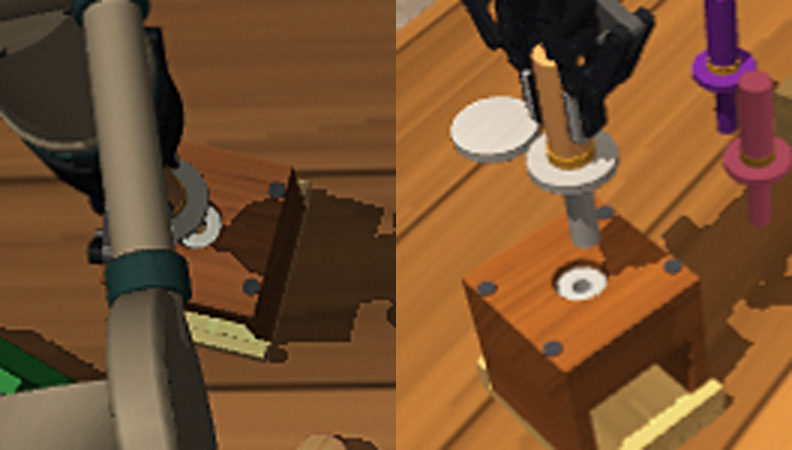

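```bash
python3 - <<'E'
from h import *
S=get_image("side")
pt=lambda u,v:[196+(u-396)/3-.3,120+v/3-.3]
print("foot",ray(S,[pt(585,240)],.1747),"shoulder top",ray(S,[pt(572,158)],.2445))
print("sleeve",ray(S,[pt(582,285)],.124)); print(get_state()["position"])
E
```

```text
foot [[0.50332749 0.16177689 0.1747    ]] shoulder top [[0.50199891 0.1621658  0.2445    ]]
sleeve [[0.51523818 0.15942877 0.124     ]]
[0.5044929  0.15974453 0.27771574]
```

The drift hangs upright about 12 mm short of the bore in x. I'll shift it over and descend until the foot is near the mouth.

Request:
play_rows --series '[{"fingers": 1, "dx": 6, "dy": -1, "dz": 0, "turn": 0}, {"fingers": 1, "dx": 6, "dy": 0, "dz": 0, "turn": 0}, {"fingers": 1, "dx": 1, "dy": 0, "dz": -10, "turn": 0}, {"fingers": 1, "dx": 1, "dy": 0, "dz": -12, "turn": 0}, {"fingers": 1, "dx": 0, "dy": 0, "dz": -8, "turn": 0}]'

```text
clock: 7.17
position: [0.5227, 0.1554, 0.2484]
ee_rot: [0.002, 0.999, -0.044, 0.006]
contact_force: [-0.5, -0.1, -2.8]
width: 0.0244
```

Request:
play_rows --series '[{"fingers": 1, "dx": -5, "dy": 3, "dz": 0, "turn": 0}, {"fingers": 1, "dx": 0, "dy": 0, "dz": -4, "turn": 0}, {"fingers": 1, "dx": 0, "dy": 0, "dz": 0, "turn": 0}]'

```text
clock: 7.42
position: [0.5161, 0.1575, 0.2407]
ee_rot: [0.002, 0.999, -0.045, 0.002]
contact_force: [-0.7, -0.7, -1.6]
width: 0.0243
```

```bash
python3 look.py l2
```

```text
[0.51607883 0.1574672  0.24071298] [ 0.00477675 -0.00479012 -0.99997712] [-0.69113702 -0.66955728 -1.62504953]
```

View pics/l2.png

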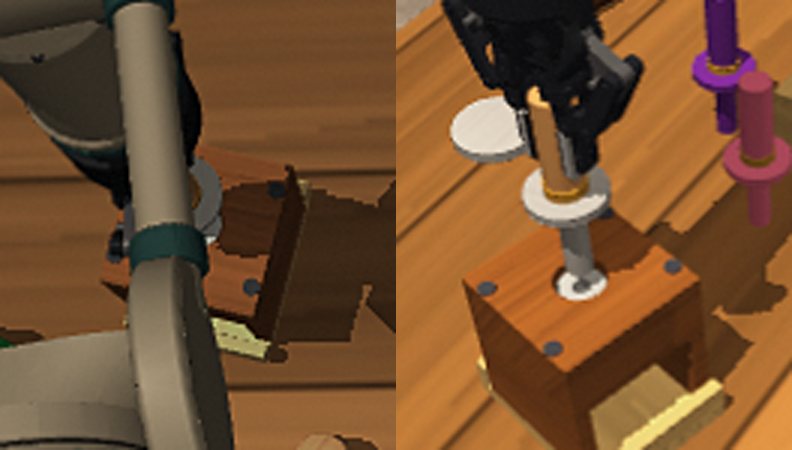

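The rod's foot is just above the bore, in line with the sleeve. I'll press down slowly from here.

Request:
play_rows --series '[{"fingers": 1, "dx": 0, "dy": 1, "dz": -3, "turn": 0}, {"fingers": 1, "dx": 0, "dy": 0, "dz": -3, "turn": 0}, {"fingers": 1, "dx": 0, "dy": 0, "dz": -3, "turn": 0}, {"fingers": 1, "dx": 0, "dy": 0, "dz": -3, "turn": 0}]' --squeeze 100

```text
clock: 7.85
position: [0.5179, 0.1593, 0.2311]
ee_rot: [0.001, 0.999, -0.045, 0.006]
contact_force: [-0.3, 0.4, -1.9]
width: 0.0242
```

Request:
play_rows --series '[{"fingers": 1, "dx": -1, "dy": 0, "dz": -3, "turn": 0}, {"fingers": 1, "dx": 0, "dy": 0, "dz": -3, "turn": 0}, {"fingers": 1, "dx": 0, "dy": 0, "dz": -3, "turn": 0}]'

```text
clock: 8.1
position: [0.5171, 0.1595, 0.2234]
ee_rot: [0.001, 0.999, -0.045, 0.007]
contact_force: [-3.7, 0.1, 13.5]
width: 0.0239
```

Contact at 13.5 N, at about the expected height. I'll keep pressing.

Request:
play_rows --series '[{"fingers": 1, "dx": 0, "dy": 0, "dz": -3, "turn": 0}, {"fingers": 1, "dx": 0, "dy": 0, "dz": -3, "turn": 0}, {"fingers": 1, "dx": 0, "dy": 0, "dz": -3, "turn": 0}, {"fingers": 1, "dx": 0, "dy": 0, "dz": -3, "turn": 0}]'

```text
clock: 8.43
position: [0.5167, 0.1597, 0.2204]
ee_rot: [0.0, 0.999, -0.044, 0.01]
contact_force: [-4.4, -0.5, 12.1]
width: 0.0244
```

Request:
play_rows --series '[{"fingers": 1, "dx": 0, "dy": 0, "dz": -5, "turn": 0}, {"fingers": 1, "dx": 0, "dy": 0, "dz": -5, "turn": 0}, {"fingers": 1, "dx": 0, "dy": 0, "dz": -5, "turn": 0}]'

```text
clock: 8.68
position: [0.5162, 0.1598, 0.2137]
ee_rot: [-0.0, 0.999, -0.044, 0.012]
contact_force: [-3.8, -0.6, 13.8]
width: 0.0244
```

Request:
play_rows --series '[{"fingers": 1, "dx": 0, "dy": 0, "dz": -5, "turn": 0}, {"fingers": 1, "dx": 0, "dy": 0, "dz": -5, "turn": 0}, {"fingers": 1, "dx": 0, "dy": 0, "dz": -5, "turn": 0}]'

```text
clock: 8.93
position: [0.5155, 0.1598, 0.2061]
ee_rot: [-0.001, 0.999, -0.044, 0.015]
contact_force: [0.2, 0.3, -1.8]
width: 0.024
```

```bash
python3 look.py l3
```

```text
[0.51552833 0.15977088 0.20606833] [ 2.94821451e-02 -1.82238001e-04 -9.99565290e-01] [ 0.19829356  0.27688734 -1.80872637]
```

View pics/l3.png

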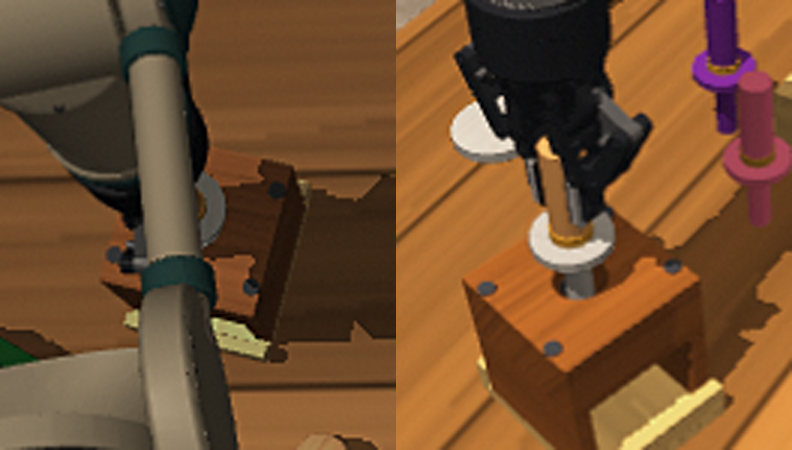

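Request:
play_rows --series '[{"fingers": 1, "dx": 0, "dy": 0, "dz": -5, "turn": 0}, {"fingers": 1, "dx": 0, "dy": 0, "dz": -5, "turn": 0}, {"fingers": 1, "dx": 0, "dy": 0, "dz": -5, "turn": 0}, {"fingers": 1, "dx": 0, "dy": 0, "dz": -5, "turn": 0}, {"fingers": 1, "dx": 0, "dy": 0, "dz": -3, "turn": 0}, {"fingers": 1, "dx": 0, "dy": 0, "dz": -3, "turn": 0}]'

```text
clock: 9.53
position: [0.5154, 0.1597, 0.1737]
ee_rot: [-0.0, 0.999, -0.044, 0.013]
contact_force: [0.2, 0.1, -1.7]
width: 0.0241
```

Request:
play_rows --series '[{"fingers": 1, "dx": 0, "dy": 0, "dz": -2, "turn": 0}, {"fingers": 1, "dx": 0, "dy": 0, "dz": -2, "turn": 0}]'

```text
clock: 9.7
position: [0.5154, 0.1599, 0.1704]
ee_rot: [-0.0, 0.999, -0.044, 0.013]
contact_force: [-5.0, -0.0, 25.6]
width: 0.024
```

Request:
play_rows --series '[{"fingers": 1, "dx": 0, "dy": 0, "dz": 0, "turn": 0}, {"fingers": -0.3, "dx": 0, "dy": 0, "dz": 0, "turn": 0}, {"fingers": -1, "dx": 0, "dy": 0, "dz": 0, "turn": 0}, {"fingers": -1, "dx": 0, "dy": 0, "dz": 0, "turn": 0}, {"fingers": -1, "dx": 0, "dy": 0, "dz": 0, "turn": 0}, {"fingers": -1, "dx": 0, "dy": 0, "dz": 0, "turn": 0}, {"fingers": -1, "dx": 0, "dy": 0, "dz": 0, "turn": 0}]'

```text
clock: 10.28
position: [0.5172, 0.1603, 0.1723]
ee_rot: [-0.001, 0.999, -0.044, 0.015]
contact_force: [0.1, 1.2, -0.3]
width: 0.0853
```

Request:
play_rows --series '[{"fingers": -1, "dx": 0, "dy": 0, "dz": 15, "turn": 0}, {"fingers": -1, "dx": 0, "dy": 0, "dz": 20, "turn": 0}, {"fingers": -1, "dx": 0, "dy": 0, "dz": 20, "turn": 0}, {"fingers": -1, "dx": 0, "dy": 0, "dz": 20, "turn": 0}, {"fingers": -1, "dx": 0, "dy": 0, "dz": 20, "turn": 0}, {"fingers": -1, "dx": 0, "dy": 0, "dz": 20, "turn": 0}, {"fingers": -1, "dx": -15, "dy": -20, "dz": 5, "turn": 0}, {"fingers": -1, "dx": -15, "dy": -20, "dz": 0, "turn": 0}, {"fingers": -1, "dx": -20, "dy": -20, "dz": 0, "turn": 0}, {"fingers": -1, "dx": -15, "dy": -20, "dz": 0, "turn": 0}, {"fingers": -1, "dx": 0, "dy": 0, "dz": 0, "turn": 0}, {"fingers": -1, "dx": 0, "dy": 0, "dz": 0, "turn": 0}]'

```text
clock: 11.28
position: [0.4489, 0.0779, 0.2961]
ee_rot: [-0.0, 0.999, -0.043, 0.015]
contact_force: [0.1, -0.3, 0.0]
width: 0.0855
```

```bash
python3 look.py l4; python3 - <<'E'
from h import *
p=get_image("side")
for m in masks_of(p,"sleeve_mid"):print(m["p"],m["xy"])
for m in masks_of(p,"drift_grip"):print("d",m["p"],m["xy"])
print(proj(p,[[.517,.159,.1755],[.517,.159,.213]]))
E
```

```text
[0.4488663  0.07786256 0.29613133] [ 2.92733440e-02 -5.01698321e-04 -9.99571318e-01] [ 0.0778701  -0.31175414  0.01981538]
0.51 [350.9, 144.8]
d 0.93 [303.8, 141.4]
d 0.86 [252.6, 204.8]
d 0.59 [317.3, 171.8]
[[253.72801473 195.79704215]
 [251.07606417 181.31691889]]
```

View pics/l4.png

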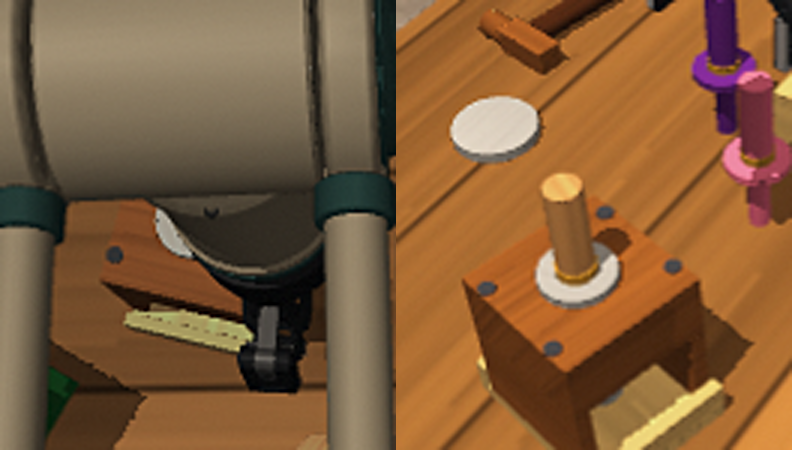

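```bash
python3 - <<'E'
from h import *
p=get_image("side");c=p["pixels"][225:285,230:310,::-1]
cv2.imwrite("pics/z.png",cv2.convertScaleAbs(cv2.resize(c,(640,480),interpolation=cv2.INTER_CUBIC),alpha=1.8))
E
```

```text
(no output)
```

View pics/z.png

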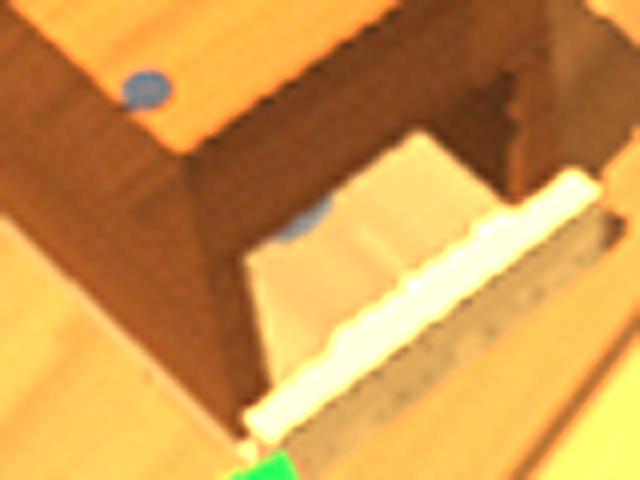

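The grey bottom edge of the sleeve shows at (305,220), on the tray floor under the head. The drift is upright with its shoulder flat on the stand.

```bash
python3 -c "
from rig import *
print(sign_off())"
```

```text
the job is handed in; nothing more can be done
None
```

The job is done and handed in at about 12 s on the robot's clock, with the sleeve out of the bore and the drift standing in the stand.

I took the middle-thickness drift from the end hole of the rack nearest the pink look-alike. I lowered its rod into the brown stand's bore and pressed in small steps. The push held at about 12–14 N until the sleeve dropped after about 20 mm of travel. I then lowered the drift until its shoulder met the stand, at the height I expected and with 26 N at contact. After that I opened the gripper and backed away.

- **Drift:** the side camera shows it upright with its shoulder flat on the stand and the gripper clear of it.
- **Sleeve:** its edge shows on the tray floor under the head. The detection network did not find it there; its only report was a weak one at the rack. I am relying on the picture, on the push force falling away, and on the rod now running the full depth of the head.
- **Tool tilt:** the tool built up about 1.7° of tilt during the pressing, and the drift shows no lean after release.

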